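# Stroke-test a curved touch bumper

### The job

Test the touch bumper: with the fingertips, stroke along its curved row of six rubber sections from the orange plug to the white plug, pressing each section in a few millimetres in turn, gently and never down to its stop. Finish while still holding the last section, and only that one, lightly pressed in. Grasp nothing, and leave the loose things around it where they are.

Things in the scene. Friction and masses are not known exactly. Their poses are not given: they have to be found in the camera images.
- bumper: curved touch bumper bolted to the bench, six black rubber sections facing up. Origin at bench height, at the centre of the circle on which the sections lie; x points from it to the middle of the row (away from the robot), y left, z up. Section centres: 160 mm from the origin at -41.67, -25, -8.33, 8.33, 25, 41.67 deg from x (positive to y). Rail beneath: 30 mm high, 38 mm wide, base plate 52 mm
- row_mid (a point): the middle of the row at crest height: on the arc between sections 3 and 4, 160 mm from the bumper's origin, 48 mm above the bench. Each section is 30 mm wide, 41 mm long along the row, 2 to 10 mm apart. Its top: a flat crest 14 mm long with a yellow stripe, 48 mm above the bench, falling at 28 deg (7 mm) towards both neighbours, so a fingertip slides over from one to the next
- orange_plug: round orange end plug, 30 mm wide, its top 34 mm above the bench; origin at its underside, 10 mm above the bench. It sits in the row's line beyond one end (160 mm from the bumper's origin at +57.5 or -57.5 degrees) and marks the end to start from; at which end it sits varies
- white_plug: round white end plug of the same size, beyond the other end of the row: the end to finish at
- sec_1 (a joint): how far section 1 from the right (-y) end of the bumper is pressed down, m: 0 free, 0.012 at its stop; it springs back by itself (about 1 N to start, 600 N/m, so about 4 N at 5 mm)
- sec_2 (a joint): how far section 2 from the right (-y) end of the bumper is pressed down, m: 0 free, 0.012 at its stop; it springs back by itself (about 1 N to start, 600 N/m, so about 4 N at 5 mm)
- sec_3 (a joint): how far section 3 from the right (-y) end of the bumper is pressed down, m: 0 free, 0.012 at its stop; it springs back by itself (about 1 N to start, 600 N/m, so about 4 N at 5 mm)
- sec_4 (a joint): how far section 4 from the right (-y) end of the bumper is pressed down, m: 0 free, 0.012 at its stop; it springs back by itself (about 1 N to start, 600 N/m, so about 4 N at 5 mm)
- sec_5 (a joint): how far section 5 from the right (-y) end of the bumper is pressed down, m: 0 free, 0.012 at its stop; it springs back by itself (about 1 N to start, 600 N/m, so about 4 N at 5 mm)
- sec_6 (a joint): how far section 6 from the right (-y) end of the bumper is pressed down, m: 0 free, 0.012 at its stop; it springs back by itself (about 1 N to start, 600 N/m, so about 4 N at 5 mm)
- white_jar: white screw-lid jar, 41 mm wide, 42 mm high, standing in the hollow of the bumper; loose bystander, origin at the centre of its underside
- big_capacitor: brown upright cylinder, 30 mm wide, 49 mm high, standing just outside the bumper's bulge; loose bystander, origin at the centre of its underside
- marker: marker pen, 136 mm long, lying on the bench; loose bystander, origin at the centre of its underside
- needle_pliers: pliers with dark handles, 154 mm long, lying on the bench at the right; loose bystander, origin at the centre of its underside
- flux_tin: blue and silver tin, 62 mm wide, 41 mm high; loose bystander, origin at the centre of its underside
- solder_spool: spool of bright wire, 54 mm wide, 36 mm high; loose bystander, origin at the centre of its underside
- yellow_cutters: cutting pliers with yellow handles, 156 mm long, lying flat; loose bystander, origin at the centre of its underside

How it is judged:
By the outcome, as a careful person would: the job done as asked, in the order asked, and still so for the second after the job is handed in, while the arm keeps its last pose, push and grip.
It also fails if it takes over 48 s, if anything falls off the work surface, if the arm or the gripper's body presses on something with over 40 N, if the wrist force passes 120 N, or if a joint passes its speed limit or range.

### The arm

A 6-joint arm with a two-finger parallel gripper is mounted at the origin on a cart in front of the work surface, level with it; the furniture and walls round the work are solid. World frame = base frame: x ahead of the robot, y to its left, z up, the work surface at z = 0. Lengths are in m, angles in degrees, forces in N, time in s.
With the tool pointing down it reaches from about 0.35 to 0.875 m from the base axis. Payload 15.5 kg.
Tool frame: the origin (TCP) lies midway between the tips of the shut fingers; the grasp point (between the pads) lies pinch_z behind it (pinch_z is the distance from the TCP to the grasp point, in m); z points along the fingers, y is the line along which they close (so a half turn about z gives the same grasp; the last joint's range is limited). The gripper opens to 85 mm and grips with 20 to 120 N. Pads are 22 mm wide; open, the fingers measure 114 mm over their backs; the gripper's body (76 mm by 85 mm) begins 54 mm behind the grasp point. The pads swing forward as they close: fully open they stand 13 mm farther back than shut.
Start: joints at [-74.227, 28.281, 77.091, -0, 74.628, -5.472], TCP at [0.226, -0.583, 0.231] pointing down, gripper open.
Joint ranges: [-166.48, 166.48], [-47.26, 123.95], [12.59, 153.08], [-70.14, 250.14], [6.76, 159.57], [-176.63, 176.63]. Speed limits (degrees/s): [108.29, 108.29, 147.25, 172.46, 172.46, 172.46].

### API

Orientations are given as a 3x3 rotation matrix whose columns are the frame's x, y, z axes.
In Python, from workcell import get_obs, snapshot, calibration, hand_in, search_frame, cut_out, pinch_z gives the robot as it stands.
- The arm moves only by the shell command python3 -m creep 'ROWS' [FORCE]. ROWS is JSON, one flat list of numbers, 5 for each row, row after row: the shift along the tool's x, y, z in cm, then the turn about the tool's z in degrees, then the closure, from 0 (fully open) to 1 (shut). In form: [tx, ty, tz, roll, claw, tx, ty, tz, roll, claw, ...]. A call has 1 to 5 rows; each row shifts and turns the commanded pose from where the row before left it, along the tool's axes as they then stand; what a row does not reach is not made up. A row lasts 1/8 s, in which the tool goes at most 62.5 mm and 10.7 degrees, less where a joint would pass 70% of its speed; a pose out of reach is approached as far as the arm can. A call with a gripper value outside its range is refused whole. The fingers move at their own pace and stop on an object; FORCE is the grip in N (left out, the last holds). Time passes only in rows, so rows that do not move let the fingers close. It gives the time, the measured TCP pose, the force, the opening and the grip force at its end, in the units of the state.
- get_obs(): the state, without advancing time (a new reading comes with each control period).
- snapshot(name): name is "side" or "top"; returns the picture (420x560x3 uint8, red, green, blue); there is no depth.
- calibration(name): a dict with "fx", "fy", "cx", "cy" (pixels), "R" (3x3) and "t" (3): a world point X has camera coordinates R X + t. Camera axes: x right, y down, z forward; pixel columns grow to the right and rows downward; lengths in m; the calibration is good to about 2 mm. A picture is of the moment at which its call begins. calibration takes no time and is no camera call.
- hand_in(): hands the job in; it is judged then, once.
Trained networks look in the newest picture that a camera, given by its name, has taken for a name from the list of things; names that differ only in an ending like _2 or _b are one class to them, and where a whole thing is asked for, a point or a joint stands for the part that bears it (a point fixed in the world has none). Each returns a list of dicts, best first, with "score" (0 to 1); they miss things now and then, are a little off and sometimes report something else, mostly with a low value. They report only what shows in the picture. A call takes as long as a camera call.
- search_frame(target, camera): "extent" ([left, top, right, bottom] in pixels, round what is visible of it).
- cut_out(target, camera): "mask" (420x560 bool, what is visible of it) and "extent" ([left, top, right, bottom] in pixels, round what is visible of it).
The state is a dict: "time_s": time; "joints": joint angles; "joint_vel": joint speeds; "joint_efforts": joint torques, N m; "eef_pos": TCP position; "tool_rot": TCP orientation; "force": force on the tool from outside, world axes, zero at the start; "moment": the same for the moment, N m; "width": finger opening in m; "grip_force": force on a finger pad.
Only numpy, scipy, OpenCV 4.12 (cv2) and the standard library are available. Lean on these libraries where they do the work, as an engineer would, in place of code of your own. Each camera call takes 0.05 s, during which the arm holds its last target. There are 200 camera calls.

## Working session

There is one attempt and no reset: what is moved stays moved. The work goes in short steps, Python scripts to look and compute and a shell command to move; the robot and the scene stay as the last step left them, time stands still between calls to the robot, and variables do not carry over. Pictures are saved under pics/ and viewed, at most 10 in all, crops included, and the job is handed in when it is done.

```bash
mkdir -p pics; python3 - <<'E'
from workcell import *
import cv2,numpy as np
for c in("top","side"):
    im=snapshot(c);cv2.imwrite(f"pics/{c}0.png",im[:,:,::-1])
    for n in("orange_plug","white_plug","bumper","white_jar","big_capacitor"):
        print(c,n,[(np.round(d["extent"]).tolist(),round(d["score"],2)) for d in search_frame(n,c)[:2]])
    k=calibration(c);print({a:np.round(b,3).tolist() for a,b in k.items()})
o=get_obs();print(o["time_s"],o["eef_pos"],np.round(o["tool_rot"],3).tolist(),o["force"],o["width"],pinch_z)
E
```

```text
top orange_plug [([246.0, 174.0, 252.0, 183.0], 0.52)]
top white_plug []
top bumper [([243.0, 162.0, 346.0, 222.0], 0.96), ([158.0, 260.0, 193.0, 296.0], 0.68)]
top white_jar [([288.0, 204.0, 302.0, 216.0], 0.47)]
top big_capacitor [([310.0, 148.0, 322.0, 159.0], 0.53)]
{'fx': 448.878, 'fy': 448.878, 'cx': 282.302, 'cy': 210.986, 'R': [[0.006, -1.0, -0.009], [-0.997, -0.005, -0.074], [0.074, 0.01, -0.997]], 't': [0.021, 0.474, 1.277]}
side orange_plug [([315.0, 203.0, 326.0, 212.0], 0.62)]
side white_plug [([263.0, 217.0, 283.0, 236.0], 0.49), ([309.0, 259.0, 320.0, 271.0], 0.42)]
side bumper [([234.0, 201.0, 329.0, 269.0], 0.84), ([282.0, 240.0, 300.0, 252.0], 0.61)]
side white_jar [([262.0, 215.0, 278.0, 238.0], 0.72)]
side big_capacitor [([308.0, 258.0, 322.0, 274.0], 0.76), ([315.0, 209.0, 328.0, 224.0], 0.42)]
{'fx': 543.532, 'fy': 543.532, 'cx': 277.809, 'cy': 208.722, 'R': [[0.853, 0.523, 0.004], [0.429, -0.695, -0.578], [-0.299, 0.494, -0.816]], 't': [-0.418, -0.156, 1.677]}
0.6 [ 0.22647796 -0.58252197  0.23129214] [[0.932, 0.362, 0.0], [0.362, -0.932, -0.0], [0.0, 0.0, -1.0]] [0.01780674 0.6500645  0.11152618] 0.08555687728101517 0.0187
```

```bash
python3 - <<'E'
import cv2
a=cv2.imread("pics/top0.png")[135:255,220:380];cv2.imwrite("pics/topc.png",cv2.resize(a,None,fx=5,fy=5,interpolation=cv2.INTER_CUBIC))
a=cv2.imread("pics/side0.png")[185:290,210:350];cv2.imwrite("pics/sidec.png",cv2.resize(a,None,fx=5.5,fy=5.5,interpolation=cv2.INTER_CUBIC))
E
```

```text
(no output)
```

View pics/topc.png

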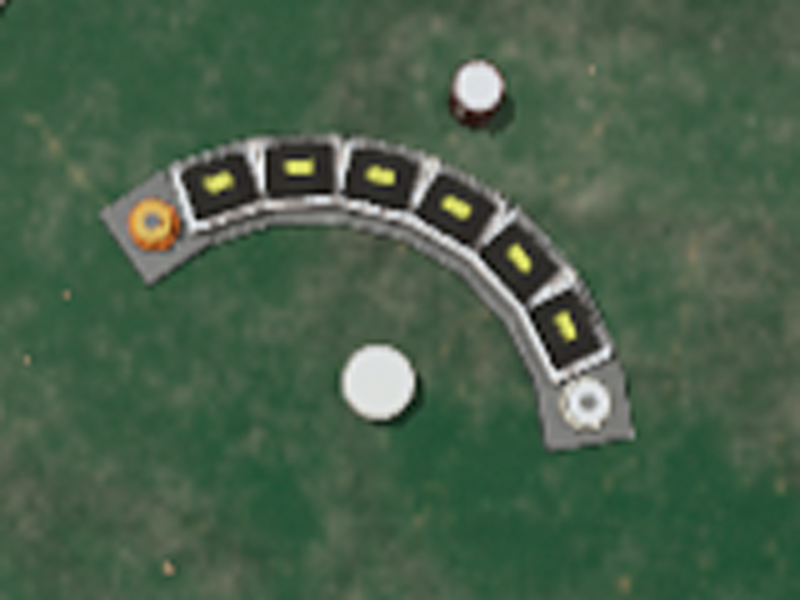

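View pics/sidec.png

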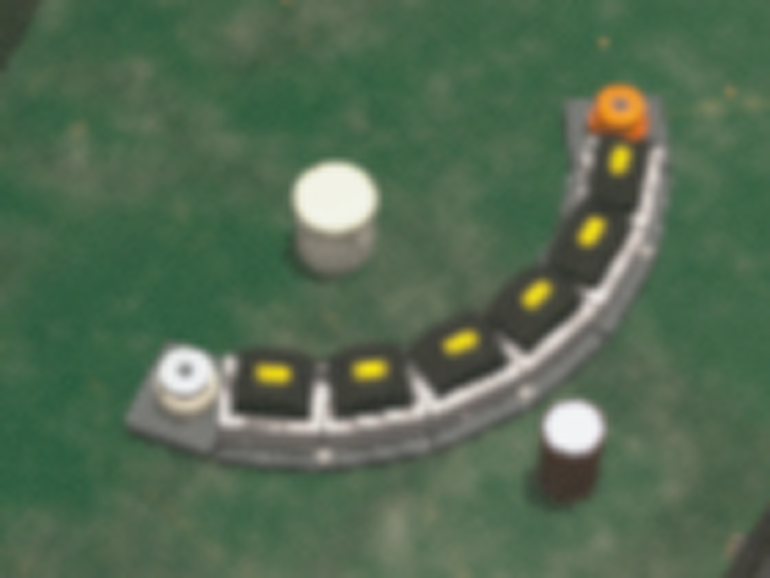

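The pictures show the orange plug at the left (+y) end (top crop ~(153,222)) and the white plug at the right (587,402). All six yellow stripes are visible from both cameras. The capacitor stands outside the arc by sections 3 and 4, and the jar stands in the hollow. Next I fit the bumper's pose to the stripes.

```bash
cat > fit.py <<'E'
import cv2,numpy as np
from scipy.optimize import least_squares
from workcell import calibration
def stripes(c,box):
    im=cv2.imread(f"pics/{c}0.png").astype(int);b,g,r=im[...,0],im[...,1],im[...,2]
    w=np.clip(np.minimum(r,g)-b-70,0,None)*(abs(r-g)<45); m=np.zeros(w.shape,bool);x0,y0,x1,y1=box;m[y0:y1,x0:x1]=1;w=w*m
    n,l,s,_=cv2.connectedComponentsWithStats((w>0).astype(np.uint8),connectivity=8);P=[]
    for i in range(1,n):
        if s[i,4]>=4:
            yy,xx=np.where(l==i);ww=w[yy,xx];P.append((np.average(xx,weights=ww),np.average(yy,weights=ww)))
    return np.array(P)
A=np.deg2rad([-41.67,-25,-8.33,8.33,25,41.67])
def pts(p,a=A,r=.16,z=.048): return np.c_[p[0]+r*np.cos(p[2]+a),p[1]+r*np.sin(p[2]+a),np.full(len(a),z)]
def proj(c,X):
    k=calibration(c);q=X@np.array(k["R"]).T+k["t"];return np.c_[k["fx"]*q[:,0]/q[:,2]+k["cx"],k["fy"]*q[:,1]/q[:,2]+k["cy"]]
E
python3 - <<'E'
from fit import *
S={"top":stripes("top",(243,160,347,222)),"side":stripes("side",(234,205,330,270))}
for c in S: print(c,np.round(S[c],1).tolist())
def res(p,cs):
    o=[]
    for c in cs:
        q=proj(c,pts(p));d=np.linalg.norm(q[:,None]-S[c][None],axis=2);j=d.argmin(1);o.append((q-S[c][j]).ravel())
    return np.concatenate(o)
for cs in(["top"],["side"],["top","side"]):
    best=min((least_squares(res,[x,y,t],args=(cs,),loss="soft_l1") for x in(.3,.4,.5) for y in(-.1,0,.1) for t in(-.9,-.5,-.1)),key=lambda r:r.cost)
    print(cs,best.x[:2],np.rad2deg(best.x[2]),np.abs(best.fun).max(),best.cost)
p=best.x;print(pts(p).round(4).tolist());print(pts(p,np.deg2rad([57.5,-57.5])).round(4).tolist())
E
```

```text
top [[279.4, 168.0], [295.9, 169.7], [263.3, 171.0], [249.8, 179.0], [311.0, 176.0], [323.5, 186.1], [332.9, 199.9]]
side [[322.2, 213.5], [317.1, 226.6], [307.0, 238.1], [293.3, 246.7], [259.3, 252.5], [276.8, 251.8]]
['top'] [0.43384728 0.02453521] -22.409238131180686 0.16933316864589187 0.047432399378243506
['side'] [0.4352835  0.02531365] -22.349446527742803 0.13806225269968309 0.028535500452280038Traceback (most recent call last):
  File "<stdin>", line 10, in <module>
  File "<stdin>", line 10, in <genexpr>
    return func(*args, **kwargs)
    result = trf(vector_fun.fun, vector_fun.jac, x0, f0, J0, lb, ub, ftol, xtol,
                 gtol, max_nfev, x_scale, loss_function, tr_solver,
                 tr_options.copy(), verbose, callback=callback_wrapped)
    return trf_no_bounds(
        fun, jac, x0, f0, J0, ftol, xtol, gtol, max_nfev, x_scale,
        loss_function, tr_solver, tr_options, verbose, callback=callback)
    J = jac(x)
    self._update_jac()
    ~~~~~~~~~~~~~~~~^^
    self.J = self.jac_wrapped(xp_copy(self.x), f0=self.f)
             ~~~~~~~~~~~~~~~~^^^^^^^^^^^^
[... 434 characters left out ...]
^^^^
                             mf)
                             ^^^
    df = [f_eval - f0 for f_eval in f_evals]
                                    ^^^^^^^
    f = np.atleast_1d(self.fun(x, *self.args, **self.kwargs))
                      ~~~~~~~~^^^^^^^^^^^^^^^^^^^^^^^^^^^^^^
    return np.atleast_1d(self.fun(x))
                         ~~~~~~~~^^^
    return self.f(x, *self.args, **self.kwargs)
           ~~~~~~^^^^^^^^^^^^^^^^^^^^^^^^^^^^^^
  File "<stdin>", line 7, in res
  File "fit.py", line 15, in proj
    k=calibration(c);q=X@np.array(k["R"]).T+k["t"];return np.c_[k["fx"]*q[:,0]/q[:,2]+k["cx"],k["fy"]*q[:,1]/q[:,2]+k["cy"]]
ValueError: time passes only in moves, steps and waits
```

Both cameras agree to about 1 mm: origin (0.4346, 0.0249), yaw −22.4°. The orange end is section 6, at (0.5856, 0.0777), and the finish is section 1, at (0.5046, −0.119). I'll travel high with the fingers shut. The plan is tool x along the tangent, tool y outward.

```bash
python3 -m creep '[4.1,-3.47,0,0,1, 4.1,-3.47,0,0,1, 4.1,-3.47,0,0,1, 4.1,-3.47,0,0,1, 4.1,-3.47,0,0,1]' 20
python3 -m creep '[4.1,-3.47,0,0,1, 4.1,-3.47,0,0,1, 4.1,-3.47,0,0,1, 4.1,-3.47,0,0,1, 4.1,-3.47,0,0,1]'
python3 -m creep '[4.1,-3.47,0,0,1, 4.1,-3.47,0,0,1, 4.1,-3.47,0,0,1, 4.1,-3.47,0,0,1, 0,0,0,-9.8,1]'
python3 -m creep '[0,0,0,-9.8,1, 0,0,0,-9.8,1, 0,0,0,-9.8,1, 0,0,0,-9.8,1, 0,0,0,-9.8,1]'
python3 -m creep '[0,0,0,-9.8,1, 0,0,0,-9.8,1, 0,0,0,-9.5,1, 0,0,0,0,1, 0,0,0,0,1]'
cat >> fit.py <<'E'
def where(deg):
    from workcell import get_obs
    o=get_obs();R=np.array(o["tool_rot"]);a=np.deg2rad(deg-22.4)
    t=np.array([.4346+.16*np.cos(a),.0249+.16*np.sin(a),.0435]);e=R.T@(t-o["eef_pos"])*100
    yaw=np.rad2deg(np.arctan2(R[1,0],R[0,0]));print("to go cm",e.round(3),"roll",round(yaw-(deg-22.4+90),2),"F",np.round(o["force"],2),"pos",np.round(o["eef_pos"],4),"w",round(o["width"],4),"t",o["time_s"],"zaxis",R[:,2].round(3))
E
python3 -c "from fit import *; where(41.67)"
```

```text
time_s: 1.23
eef_pos: [0.3553, -0.3451, 0.2315]
tool_rot: [[0.932, 0.362, 0.0], [0.362, -0.932, -0.0], [0.0, 0.0, -1.0]]
force: [0.8, 0.0, -0.2]
width: 0.0001
grip_force: 0.0
time_s: 1.85
eef_pos: [0.4836, -0.1089, 0.2315]
tool_rot: [[0.932, 0.362, 0.001], [0.362, -0.932, -0.0], [0.0, 0.0, -1.0]]
force: [0.7, -0.3, -0.5]
width: -0.0002
grip_force: 0.0
time_s: 2.48
eef_pos: [0.5867, 0.0814, 0.231]
tool_rot: [[0.854, 0.52, 0.001], [0.52, -0.854, 0.001], [0.001, -0.0, -1.0]]
force: [-0.6, -0.9, -0.3]
width: -0.0
grip_force: 0.0
time_s: 3.1
eef_pos: [0.5854, 0.0782, 0.2313]
tool_rot: [[0.167, 0.986, 0.0], [0.986, -0.167, -0.0], [0.0, 0.0, -1.0]]
force: [-0.5, -0.2, -0.2]
width: 0.0
grip_force: 0.0
time_s: 3.72
eef_pos: [0.5854, 0.0782, 0.2313]
tool_rot: [[-0.324, 0.946, 0.0], [0.946, 0.324, 0.0], [0.0, 0.0, -1.0]]
force: [-0.2, -0.2, -0.5]
width: -0.0006
grip_force: 0.0
to go cm [-5.900e-02  3.000e-03  1.878e+01] roll -0.35 F [-0.17 -0.22 -0.52] pos [0.5854 0.0782 0.2313] w -0.0006 t 3.725 zaxis [ 0.  0. -1.]
```

```bash
python3 -m creep '[0,0,5,0,1, 0,0,5,0,1, 0,0,4,0,1, 0,0,2.8,0,1, 0,0,0,0,1]' 20 | head -2
python3 - <<'E'
from fit import *; where(41.67)
from workcell import snapshot
a=snapshot("side")[170:275,240:380,::-1];cv2.imwrite("pics/s1.png",cv2.resize(a,None,fx=5,fy=5,interpolation=cv2.INTER_CUBIC))
E
```

```text
time_s: 4.35
eef_pos: [0.5842, 0.0782, 0.0617]
to go cm [-0.093  0.123  1.818] roll -0.26 F [ 0.13 -1.12  1.14] pos [0.5842 0.0782 0.0617] w -0.0 t 4.35 zaxis [-0.004 -0.    -1.   ]
```

View pics/s1.png

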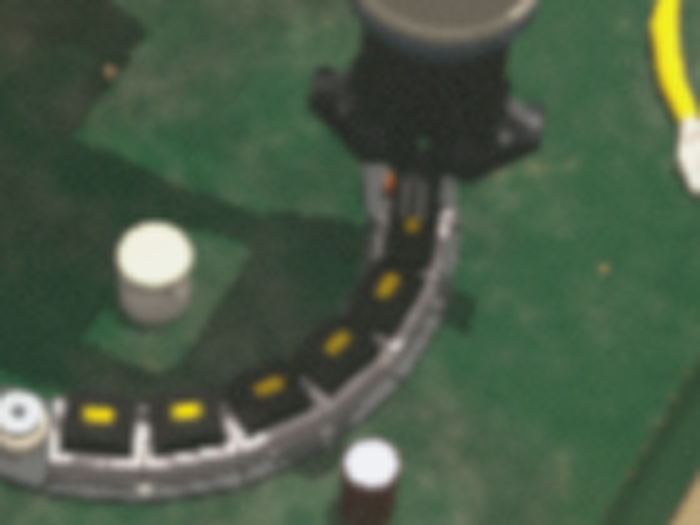

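The fingertips (crop ~(412,205)) are over the first section next to the orange plug, with its stripe just below them at (412,225). I'll press down gently.

```bash
python3 -m creep '[0,0,0.5,0,1, 0,0,0.4,0,1, 0,0,0.3,0,1, 0,0,0.1,0,1, 0,0,0,0,1]' 20 | head -2; python3 -c "from fit import *; where(41.67)"
python3 -m creep '[0,0,0.1,0,1, 0,0,0.1,0,1, 0,0,0.1,0,1, 0,0,0.1,0,1, 0,0,0,0,1]' 20 | head -2; python3 -c "from fit import *; where(41.67)"
```

```text
time_s: 5.03
eef_pos: [0.5855, 0.0782, 0.0503]
to go cm [-0.056 -0.003  0.682] roll -0.13 F [-0.43 -0.53 -0.37] pos [0.5855 0.0782 0.0503] w -0.0003 t 5.025 zaxis [ 0.  0. -1.]
time_s: 5.65
eef_pos: [0.5855, 0.0782, 0.0463]
to go cm [-0.056  0.     0.277] roll -0.13 F [-0.28 -0.45  1.82] pos [0.5855 0.0782 0.0463] w 0.0002 t 5.65 zaxis [ 0.  0. -1.]
```

```bash
python3 -m creep '[0,0,0.1,0,1, 0,0,0.1,0,1, 0,0,0.1,0,1, 0,0,0,0,1]' 20 | head -1; python3 -c "from fit import *; where(41.67)"
python3 -m creep '[-0.465,-0.007,0,1.667,1, -0.465,-0.007,0,1.667,1, -0.465,-0.007,0,1.667,1, -0.465,-0.007,0,1.667,1, -0.465,-0.007,0,1.667,1]' | head -1; python3 -c "from fit import *; where(33.33)"
```

```text
time_s: 6.15
to go cm [-0.056 -0.002 -0.025] roll -0.13 F [-0.72 -0.03  3.36] pos [0.5855 0.0782 0.0432] w -0.0003 t 6.15 zaxis [ 0. -0. -1.]
time_s: 6.78
to go cm [-0.013  0.016 -0.028] roll -0.24 F [-0.1   2.36  1.47] pos [0.5915 0.0553 0.0432] w 0.0002 t 6.775 zaxis [-0. -0. -1.]
```

```bash
R='x'; python3 -m creep '[-0.465,-0.007,0,1.667,1, -0.465,-0.007,0,1.667,1, -0.465,-0.007,0,1.667,1, -0.465,-0.007,0,1.667,1, -0.465,-0.007,0,1.667,1]' | head -1; python3 -c "from fit import *; where(25)"
python3 -m creep '[-0.465,-0.007,0,1.667,1, -0.465,-0.007,0,1.667,1, -0.465,-0.007,0,1.667,1, -0.465,-0.007,0,1.667,1, -0.465,-0.007,0,1.667,1]' | head -1; python3 -c "from fit import *; where(16.67)"
python3 -m creep '[-0.465,-0.007,0,1.667,1, -0.465,-0.007,0,1.667,1, -0.465,-0.007,0,1.667,1, -0.465,-0.007,0,1.667,1, -0.465,-0.007,0,1.667,1]' | head -1; python3 -c "from fit import *; where(8.33)"
```

```text
time_s: 7.4
to go cm [-0.025  0.027 -0.018] roll -0.24 F [-0.15  2.47  3.32] pos [0.5942 0.0324 0.0433] w 0.0004 t 7.4 zaxis [ 0. -0. -1.]
time_s: 8.02
to go cm [-0.013  0.047 -0.028] roll -0.24 F [0.17 1.97 2.62] pos [0.5933 0.0091 0.0432] w 0.0003 t 8.025 zaxis [-0. -0. -1.]
time_s: 8.65
to go cm [-0.014  0.055 -0.02 ] roll -0.24 F [0.47 3.46 4.14] pos [ 0.5893 -0.0137  0.0433] w -0.0003 t 8.65 zaxis [ 0. -0. -1.]
```

```bash
python3 -m creep '[-0.465,0.003,0,1.667,1, -0.465,0.003,0,1.667,1, -0.465,0.003,0,1.667,1, -0.465,0.003,0,1.667,1, -0.465,0.003,0,1.667,1]' | head -1; python3 -c "from fit import *; where(0)"
python3 -m creep '[-0.465,0,0,1.667,1, -0.465,0,0,1.667,1, -0.465,0,0,1.667,1, -0.465,0,0,1.667,1, -0.465,0,0,1.667,1]' | head -1; python3 -c "from fit import *; where(-8.33)"
python3 -m creep '[-0.465,-0.003,0,1.667,1, -0.465,-0.003,0,1.667,1, -0.465,-0.003,0,1.667,1, -0.465,-0.003,0,1.667,1, -0.465,-0.003,0,1.667,1]' | head -1; python3 -c "from fit import *; where(-16.67)"
python3 -m creep '[-0.465,-0.004,0,1.667,1, -0.465,-0.004,0,1.667,1, -0.465,-0.004,0,1.667,1, -0.465,-0.004,0,1.667,1, -0.465,-0.004,0,1.667,1]' | head -1; python3 -c "from fit import *; where(-25)"
```

```text
time_s: 9.28
to go cm [-0.003  0.028 -0.03 ] roll -0.24 F [0.52 1.68 2.54] pos [ 0.5823 -0.0359  0.0432] w 0.0002 t 9.275 zaxis [-0. -0. -1.]
time_s: 9.9
to go cm [-0.014 -0.004 -0.019] roll -0.25 F [2.07 3.33 3.48] pos [ 0.5722 -0.0568  0.0433] w -0.0003 t 9.9 zaxis [ 0. -0. -1.]
time_s: 10.52
to go cm [-0.002  0.001 -0.033] roll -0.24 F [1.53 2.2  2.85] pos [ 0.5588 -0.0759  0.0432] w -0.0001 t 10.525 zaxis [-0. -0. -1.]
time_s: 11.15
to go cm [-0.022 -0.009 -0.019] roll -0.25 F [2.39 3.2  3.8 ] pos [ 0.5431 -0.0928  0.0433] w -0.0002 t 11.15 zaxis [ 0. -0. -1.]
```

```bash
python3 -m creep '[-0.465,-0.005,0,1.667,1, -0.465,-0.005,0,1.667,1, -0.465,-0.005,0,1.667,1, -0.465,-0.005,0,1.667,1, -0.465,-0.005,0,1.667,1]' | head -1; python3 -c "from fit import *; where(-33.33)"
python3 -m creep '[-0.465,-0.005,0,1.667,1, -0.465,-0.005,0,1.667,1, -0.465,-0.005,0,1.667,1, -0.465,-0.005,0,1.667,1, -0.465,-0.005,0,1.667,1]' | head -1; python3 -c "from fit import *; where(-41.67)"
python3 -m creep '[-0.15,0,-0.05,0,1, 0,0,0,0,1, 0,0,0,0,1, 0,0,0,0,1]' | head -1; python3 - <<'E'
from fit import *; where(-41.67)
from workcell import snapshot
a=snapshot("side")[170:290,210:350,::-1];cv2.imwrite("pics/s2.png",cv2.resize(a,None,fx=5,fy=5,interpolation=cv2.INTER_CUBIC))
E
```

```text
time_s: 11.78
to go cm [-0.001  0.011 -0.034] roll -0.25 F [2.13 2.16 2.13] pos [ 0.5246 -0.1072  0.0432] w 0.0002 t 11.775 zaxis [-0.001  0.    -1.   ]
time_s: 12.4
to go cm [-0.023  0.001 -0.021] roll -0.25 F [2.64 0.34 4.77] pos [ 0.5048 -0.1189  0.0433] w -0.0003 t 12.4 zaxis [-0. -0. -1.]
time_s: 12.9
to go cm [0.118 0.016 0.019] roll -0.12 F [-2.5  -1.65  3.32] pos [ 0.5034 -0.1194  0.0437] w 0.0002 t 12.9 zaxis [-0.001  0.    -1.   ]
```

View pics/s2.png

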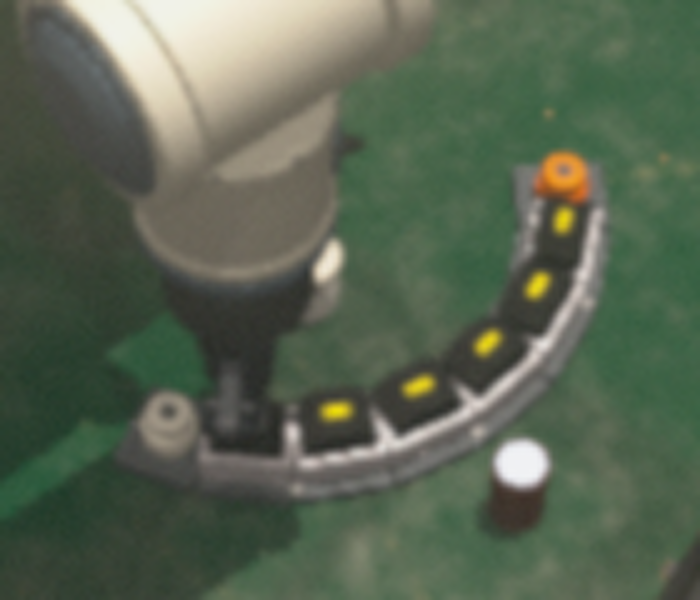

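The fingertips (~(235,415)) rest on the last section beside the white plug. The other five sections have sprung back, and the jar and capacitor stand where they were. The section is pressed about 4.3 mm at 3.3 N, so I'm handing in.

```bash
python3 -c "from workcell import hand_in; print(hand_in())"
```

```text
the job is handed in; nothing more can be done
None
```

I stroked all six sections in order from the orange plug to the white plug, at about 4–5 mm each. The job was handed in with only the last section held, pressed in about 4 mm at about 3 N; the jar and capacitor still stand in place, and I didn't check the loose things farther off.

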